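# Back the sample carousel off to its stop

### The arm

A 7-joint arm with a two-finger parallel gripper is mounted at the origin on the work surface. World frame = base frame: x ahead of the robot, y to its left, z up, the work surface at z = 0. Lengths are in m, angles in rad, forces in N, time in s.
With the tool pointing down it reaches from about 0.4 to 0.85 m from the base axis. Payload 10.4 kg.
Tool frame: the origin (TCP) lies at the very end of the fingers, on their centre line; the grasp point (between the pads) lies 19 mm behind it; z points along the fingers, y is the line along which they close (so a half turn about z gives the same grasp; the last joint's range is limited). The gripper opens to 85 mm and grips with 20 to 120 N. Pads are 22 mm wide; open, the fingers measure 114 mm over their backs; the gripper's body (76 mm by 85 mm) begins 54 mm behind the grasp point. The pads swing forward as they close: fully open they stand 13 mm farther back than shut.
Start: joints at [-1.349, 0.332, -0.065, 1.46, 0.022, 1.35, -0.088], TCP at [0.151, 0.606, 0.231] pointing down, gripper open.
Joint ranges: [-2.6, 2.6], [-0.5, 2.12], [-1.47, 1.34], [0.16, 2.42], [-1.27, 4.41], [0.06, 2.06], [-2.6, 2.6]. Speed limits (rad/s): [2.22, 2.22, 2.79, 2.79, 3.14, 3.14, 3.14].

### API

Orientations are given as a unit quaternion [x, y, z, w].
In Python, from workcell import manip gives the robot as it stands.
- The arm moves only by the tool jog_arm, called in YAML: its name, and indented under it one key for each argument. Schema: {"type":"object","properties":{"segments":{"type":"string"},"squeeze":{"type":"number"},"only":{"type":"string"},"quiet":{"type":"boolean"},"lines":{"type":"string"}},"required":["segments"],"additionalProperties":false}. segments is a string of 1 to 20 rows, one to a line, with the numbers parted by spaces; each row has 7 numbers: a rotation vector rx, ry, rz in shares of 2 rad (1.0 is 2 rad), then dx, dy, dz in fractions of the full range, 1 being 1 m, then the opening from 0.0 (shut) to 1.0 (fully open); each row is the pose to reach, as a shift and turn from the pose commanded when the call began, along the tool's axes at that moment; what a row does not reach only later rows make up. A row lasts 1/8 s, in which the tool goes at most 0.0625 m and 0.188 rad, less where a joint would pass 70% of its speed; a pose out of reach is approached as far as the arm can. The fingers move at their own pace and stop on an object; squeeze is the grip in N (left out, the last holds). Time passes only in rows, so rows that do not move let the fingers close. The tool returns the time, the measured TCP pose, the force, the opening and the grip force at its end. only (a regular expression) keeps the lines of the reply that match it, lines (a string "A,B") keeps lines A to B, and quiet returns only ok. A shift or turn number past 1, either way, is cut back to 1. Input that does not fit is refused with a message, and nothing moves.
- manip.get_obs(): the state, without advancing time (a new reading comes with each control period).
- manip.camera(name): name is "side" or "top"; returns the picture (480x640x3 uint8, blue, green, red); there is no depth.
- manip.calibration(name): a dict with "fx", "fy", "cx", "cy" (pixels), "world_from_camera" (4x4, takes a point from camera to world coordinates). Camera axes: x right, y up, looking along -z (the intrinsics and any distortion apply to the point x, -y, -z); pixel columns grow to the right and rows downward; lengths in m; the calibration is good to about 2 mm. A picture is of the moment at which its call begins. calibration takes no time and is no camera call.
- manip.hand_in(): hands the job in; it is judged then, once.
Trained networks look in the newest picture that a camera, given by its name, has taken for a name from the list of things; names that differ only in an ending like _2 or _b are one class to them, and where a whole thing is asked for, a point or a joint stands for the part that bears it (a point fixed in the world has none). Each returns a list of dicts, best first, with "confidence" (0 to 1); they miss things now and then, are a little off and sometimes report something else, mostly with a low value. They report only what shows in the picture. A call takes as long as a camera call.
- manip.outline_of(camera, thing): "mask" (480x640 bool, what is visible of it) and "bbox" ([left, top, right, bottom] in pixels, round what is visible of it).
The state is a dict: "clock": time; "joint_pos": joint angles; "joint_velocities": joint speeds; "tau": joint torques, N m; "position": TCP position; "ee_rot": TCP orientation; "ft_force": force on the tool from outside, world axes, zero at the start; "torque": the same for the moment, N m; "grip_width": opening from 0.0 (shut) to 1.0 (fully open); "grasp_force": force on a finger pad.
Only numpy, scipy, OpenCV 4.12 (cv2) and the standard library are available. Lean on these libraries where they do the work, as an engineer would, in place of code of your own. Each camera call takes 0.05 s, during which the arm holds its last target. There are 200 camera calls.

### The job

The hand-turned sample carousel is held by a ratchet. Flip its red pawl up and over so that it stays lifted, turn the carousel backward (clockwise from above) by the black crank grip until its yellow dog bears on the stop screw's sprung tip with a definite but gentle push (about 5 N at the screw, held for a moment, never over 12 N), let go there, then tip the pawl over again and let it settle by its own weight on the toothed rim. Do not force the wheel against the lowered pawl, leave the dog touching the stop, and do not disturb the other things on the bench.

Things in the scene. Friction and masses are not known exactly. Their poses are not given: they have to be found in the camera images.
- carousel: Fixed off-white square base plate of the carousel, 270 x 270 x 30 mm. Origin: centre of its underside, on the bench. z up; the pawl is on its +y side, the stop on its -y side. The blue carousel wheel turns on it about a vertical axis through the origin.
- wheel_axis (a point): Point on the wheel's vertical axis at the top of the blue disc, 46 mm above the bench. Disc: radius 110 mm, 12 mm thick. 30 steel ribs (teeth, tops 55 mm above the bench) stand on its rim at radius 90 to 108 mm. Orange tube caps (tops 62 mm above the bench) stand at radius 74 mm, except within 30 degrees of the crank grip.
- wheel (a joint): Wheel angle, rad, positive counter-clockwise seen from above (forward, winding). Backward is clockwise, decreasing. Starts at 0.6 to 1.15; the dog is stopped by the screw somewhere between -0.08 and 0.22. The bearing has a drag of about 0.08 N m and stays where it is left. The stop acts at 117 mm radius, so a push on the crank grip arrives there about halved, less the drag.
- crank_grip (a point): Black round upright crank grip on the wheel: a sleeve that spins freely on its pin, 24 mm diameter, 55 mm tall (54 to 109 mm above the bench), 62 mm from the wheel axis. This point lies on its axis, 84 mm above the bench. At wheel = 0 it lies at -160 degrees (counter-clockwise from above) from the base plate's +x axis.
- dog_face (a point): Centre of the leading face of the yellow dog, a block 10 x 26 x 12 mm on the wheel's rim, 117 mm from the wheel axis; this face meets the stop screw when the wheel is turned backward. At wheel = 0 it lies straight along the base plate's -y.
- stop: Aluminium stop post on the base plate, 30 x 26 x 36 mm; a 12 mm brass adjusting screw stands out of it towards the dog. How far is not measured: 2 to 36 mm, fixed for the run. An 8 mm sprung steel tip stands 4 mm out of the screw, gives 3 mm under less than 0.5 N, then is rigid. Origin: bottom edge of the face towards the dog, mid-width, 30 mm above the bench.
- stop_face (a point): Point of the stop post's face from which the screw stands out, on the screw's axis, 40 mm above the bench, at base plate x -12 mm, y -117 mm. When the dog bears firmly on the screw's tip, the gap from here to dog_face is 3 to 37 mm, according to the screw.
- pawl (a joint): Pawl angle, rad: 0 = fully down in a gap between two ribs, about 0.12 = resting on a rib's top, growing as it is lifted, 2.2 = flipped right over onto its rest. Past about 1.8 it stays over by its own weight; below about 1.6 it falls back down onto the rim. It turns freely with slight damping.
- pawl_bar (a point): Grip point on the red pawl's side bar: a round bar of 12 mm diameter, level, standing out along base plate +y, free from 24 mm inward to 24 mm outward of this point; 55 mm from the hinge line. Pawl down: 76 mm above the bench, at +5 mm x, +144 mm y of the base plate. Only the base plate's top (30 mm up) is beneath.
- pawl_hinge (a point): Point on the pawl's hinge line beside pawl_bar, 75 mm above the bench, at base plate x +60 mm, y +144 mm (in free air). The line is level, along base plate y; the arm runs from it towards base plate -x when down and swings up and over towards +x. Steel cheeks at base plate y = 88 to 112 mm carry it, up to 88 mm above the bench.
- vial: Loose small vial 42 mm tall, 20 mm across, standing on the base plate's corner. Bystander. Origin: centre of its underside.
- carton: Loose white and green carton 60 x 90 x 110 mm. Bystander. Origin: centre of its underside.
- reagent: Loose white bottle 50 mm across, 110 mm tall. Bystander. Origin: centre of its underside.
- pipette: Loose white and blue hand pipette lying on the bench, 240 mm long. Bystander. Origin: on the bench under its middle.
- rack: Loose black tube rack 70 x 160 x 95 mm with orange and yellow caps. Bystander. Origin: centre of its underside.
- tipbox: Loose teal box 85 x 120 x 55 mm. Bystander. Origin: centre of its underside.
- marker: Loose green pen, 120 mm long, lying. Bystander. Origin: on the bench under its middle.

How it is judged:
On the way, in this order (a step that is already met when the one before it is completed fails the run):
1. the pawl is flipped up and over, clear of the teeth (value of joint pawl above 1.75 rad), for 0.2 s.
2. with the pawl still up, the dog bears on the stop screw with more than 2 N (contact force between wheel and stop above 2 N and value of joint pawl above 1.4 rad), for 0.2 s.
3. the pawl is back down on the toothed rim (value of joint pawl below 0.22 rad), for 0.2 s.
At the end, for the whole second after the job is handed in: The pawl lies on the toothed rim (its angle under 0.22 rad, in a gap or on a rib), and the wheel rests at the stop, its dog still touching the stop screw's sprung tip (contact over 0.04 N; the tip follows the dog for 3 mm) (value of joint pawl below 0.22 rad and contact force between wheel and stop above 0.04 N and linear speed of wheel below 0.01 m/s).
It fails at once if the dog pressed or rammed on the stop with more than 12 N (contact force between wheel and stop above 12 N).
It fails at once if the wheel forced against the pawl, or the pawl pressed on the wheel, with more than 15 N (contact force between wheel and pawl above 15 N).
It fails at once if a bystander moved more than 20 mm (distance of any of vial, carton, reagent, pipette, rack, tipbox, marker from where it was at the start of the episode above 0.02 m).
It also fails if it takes over 70 s, if anything falls off the work surface, if the arm or the gripper's body presses on something with over 40 N, if the wrist force passes 120 N, or if a joint passes its speed limit or range.

## Working session

There is one attempt and no reset: what is moved stays moved. The work goes in short steps, Python scripts to look and compute and a tool call to move; the robot and the scene stay as the last step left them, time stands still between calls to the robot, and variables do not carry over. Pictures are saved under pics/ and viewed, at most 10 in all, crops included, and the job is handed in when it is done.

```bash
mkdir -p pics; ls; python3 - <<'E'
from workcell import manip
import cv2,numpy as np
o=manip.get_obs();print({k:np.round(v,3) for k,v in o.items()})
for n in("side","top"):
    im=manip.camera(n);cv2.imwrite(f"pics/{n}0.png",im)
    c=manip.calibration(n);print(n,{k:np.round(v,4).tolist() for k,v in c.items()})
    for t in("carousel","crank_grip","pawl","stop","dog_face","wheel","vial"):
        for d in manip.outline_of(n,t)[:2]:
            ys,xs=np.nonzero(d["mask"]);print(t,round(d["confidence"],2),d["bbox"],xs.mean().round(1) if len(xs) else 0,ys.mean().round(1) if len(ys) else 0,len(xs))
E
```

```text
pics
{'clock': np.float64(0.0), 'joint_pos': array([-1.349,  0.333, -0.065,  1.461,  0.022,  1.35 , -0.088]), 'joint_velocities': array([-0.   ,  0.001, -0.001,  0.002,  0.   , -0.   ,  0.001]), 'tau': array([ 1.0000e-03, -6.2545e+01,  5.0000e-02, -3.9160e+01,  1.6000e-02,
        1.0000e-02, -0.0000e+00]), 'position': array([0.151, 0.606, 0.231]), 'ee_rot': array([ 0.122,  0.993, -0.001, -0.   ]), 'ft_force': array([-0.282,  0.837,  0.553]), 'torque': array([-0.035,  0.008, -0.013]), 'grasp_force': np.float64(0.0), 'grip_width': np.float64(1.003)}
side {'fx': 455.1039, 'fy': 455.1039, 'cx': 318.6606, 'cy': 237.4718, 'world_from_camera': [[0.8211, 0.4055, -0.4017, 0.2802], [-0.5707, 0.5722, -0.589, -0.4523], [-0.009, 0.7129, 0.7012, 0.6459], [0.0, 0.0, 0.0, 1.0]]}
carousel 0.67 [230.8, 207.0, 432.6, 389.9] 324.3 298.4 21049
crank_grip 0.73 [262.5, 235.9, 399.0, 340.7] 323.8 285.8 10414
pawl 0.79 [287.3, 207.1, 331.3, 246.1] 303.7 225.7 481
pawl 0.15 [226.6, 206.7, 429.6, 390.3] 324.2 298.6 20907
stop 0.66 [331.2, 323.9, 365.9, 353.6] 345.1 337.0 679
dog_face 0.71 [259.6, 232.9, 398.3
[... 182 characters left out ...]
16.6814, 'cy': 247.4175, 'world_from_camera': [[-0.0226, 0.9912, -0.1307, 0.4385], [-0.9997, -0.0238, -0.0077, 0.0145], [-0.0108, 0.1305, 0.9914, 1.2482], [0.0, 0.0, 0.0, 1.0]]}
carousel 0.85 [268.1, 193.6, 415.6, 333.8] 347.1 261.0 16420
carousel 0.49 [265.3, 220.5, 305.1, 254.4] 293.9 240.9 384
crank_grip 0.66 [293.3, 208.1, 400.0, 312.2] 348.4 259.8 8696
stop 0.65 [378.4, 143.1, 438.1, 192.2] 406.5 166.9 2578
stop 0.61 [395.8, 258.7, 408.7, 289.0] 402.7 276.1 254
dog_face 0.75 [296.1, 208.1, 402.8, 316.0] 348.6 259.5 8438
dog_face 0.51 [270.3, 220.4, 308.9, 254.8] 292.2 241.4 400
wheel 0.93 [294.0, 206.1, 399.4, 315.3] 348.5 259.9 8492
vial 0.48 [279.4, 304.5, 292.3, 313.0] 283.9 309.2 99
```

```bash
python3 - <<'E'
import cv2
a=cv2.imread("pics/side0.png")[190:400,210:450];b=cv2.imread("pics/top0.png")[180:345,250:430]
cv2.imwrite("pics/a.png",cv2.resize(a,None,fx=2.8,fy=2.8,interpolation=3));cv2.imwrite("pics/b.png",cv2.resize(b,None,fx=3.5,fy=3.5,interpolation=3))
E
```

```text
(no output)
```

View pics/a.png

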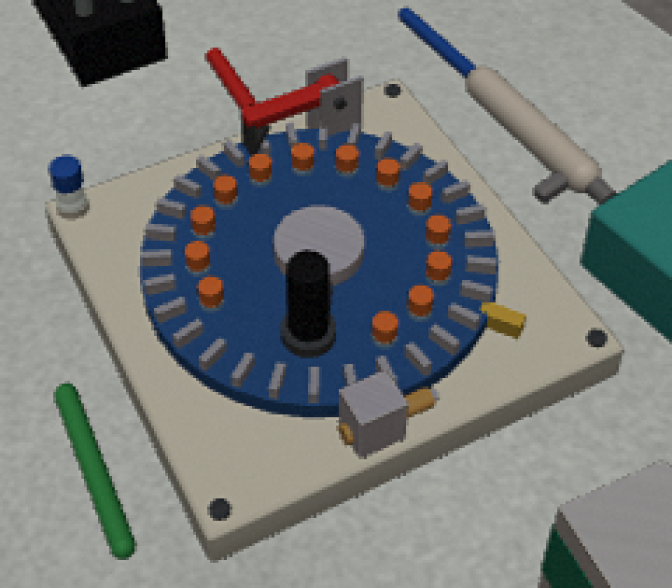

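View pics/b.png

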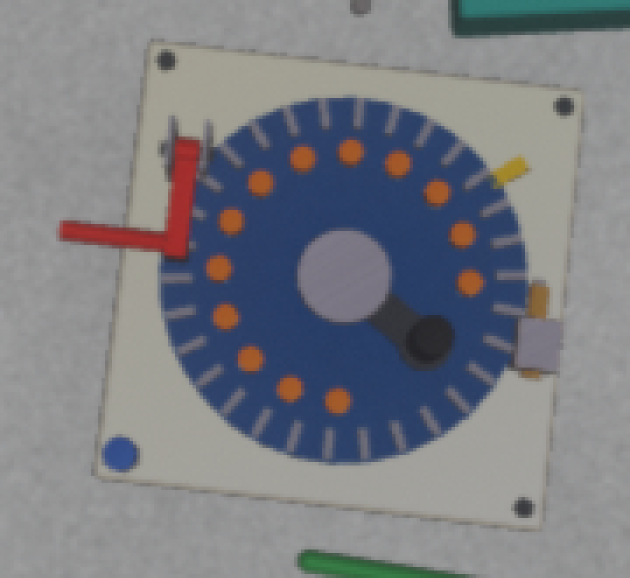

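View pics/top0.png

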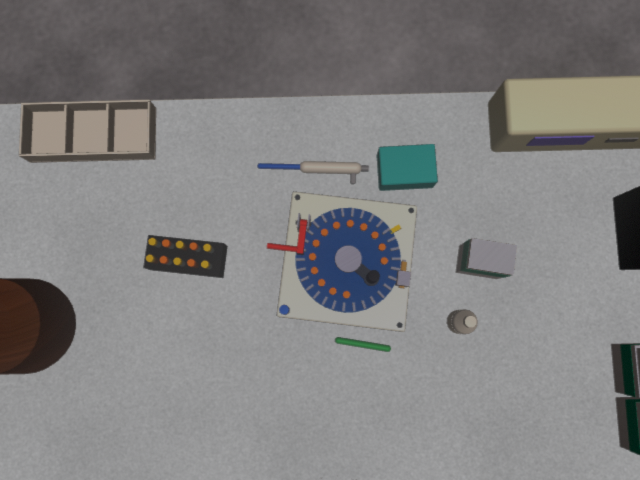

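The side view shows the pawl lowered, with its bar from about (300,230) to the tip at (286,209). The grip top is at about (320,284), and the dog at (390,304) is clear of the brass screw at (361,333). In the top view the base runs nearly along the world axes, the grip is at (374,276) and the bar tip at (267,246).

```bash
cat > h.py <<'E'
from workcell import manip
import numpy as np, cv2
from scipy.optimize import least_squares
from scipy.spatial.transform import Rotation as R
C={n:manip.calibration(n) for n in("side","top")}
def proj(n,p):
    c=C[n];M=np.linalg.inv(np.array(c["world_from_camera"]));q=M[:3,:3]@np.asarray(p)+M[:3,3]
    return np.array([c["fx"]*q[0]/-q[2]+c["cx"],c["fy"]*-q[1]/-q[2]+c["cy"]])
def tri(us,ut):
    r=least_squares(lambda p:np.r_[proj("side",p)-us,proj("top",p)-ut],[.4,0,.05]);return r.x,np.abs(r.fun).max()
def A(x,y):return np.array([x/2.8+210,y/2.8+190])
def B(x,y):return np.array([x/3.5+250,y/3.5+180])
def w(b,p):
    c,s=np.cos(b[2]),np.sin(b[2]);return np.array([b[0]+c*p[0]-s*p[1],b[1]+s*p[0]+c*p[1],p[2]])
E
cat > m1.py <<'E'
from h import *
e=.135
obs=[("top",B(150,42),(e,e,.03)),("top",B(583,90),(e,-e,.03)),("top",B(543,530),(-e,-e,.03)),("top",B(95,478),(-e,e,.03)),
("side",A(400,80),(e,e,.03)),("side",A(622,352),(e,-e,.03)),("side",A(212,545),(-e,-e,.03)),("side",A(50,210),(-e,e,.03)),
("top",B(60,230),(.005,.168,.076)),("side",A(213,53),(.005,.168,.076))]
def f(b):
    k=[(n,u,p) for n,u,p in obs]
    a=b[3];t=a-np.deg2rad(160);k+=[("top",B(433,333),(.062*np.cos(t),.062*np.sin(t),.109)),("side",A(307,262),(.062*np.cos(t),.062*np.sin(t),.109))]
    return np.concatenate([proj(n,w(b,p))-u for n,u,p in k])
r=least_squares(f,[.45,-.05,0,.8],loss="soft_l1");b=r.x;print("base",b);print(f(b).reshape(-1,2).round(1).tolist())
a=b[3];t=a-np.deg2rad(160)
print("grip",w(b,(.062*np.cos(t),.062*np.sin(t),.084)),"bar",w(b,(.005,.144,.076)),"hinge",w(b,(.06,.144,.075)),"stop",w(b,(-.012,-.117,.04)))
print("tri tip",tri(A(213,53),B(60,230)),"model",w(b,(.005,.168,.076)),"tri junction",tri(A(252,113),B(176,245)),"tri grip",tri(A(307,262),B(433,333)))
E
python3 m1.py
```

```text
base [ 0.57080491 -0.0415093  -0.13802356  0.63404705]
[[-0.6, -1.3], [1.3, -1.0], [0.6, 0.3], [-0.5, 0.0], [-0.0, -1.6], [3.0, -1.1], [-1.2, -0.1], [-2.9, -2.6], [0.2, 0.1], [-0.1, 0.8], [0.3, 0.7], [0.1, 2.0]]
grip [ 0.52965771 -0.08788719  0.084     ] bar [0.5955697  0.10043331 0.076     ] hinge [0.65004665 0.09286609 0.075     ] stop [ 0.5428215  -0.15574559  0.04      ]
tri tip (array([0.59897505, 0.12434064, 0.07785334]), np.float64(0.10693647211735424)) model [0.59887176 0.12420507 0.076     ] tri junction (array([0.58761649, 0.05722911, 0.08013227]), np.float64(0.21595920031384708)) tri grip (array([ 0.53043782, -0.08689651,  0.11228051]), np.float64(0.20568315776603185))
```

```bash
cat > go.py <<'E'
import sys
from h import *
# go.py x y z yaw_deg_of_tool_y : shift and turn in tool axes
x,y,z,a=map(float,sys.argv[1:5]);o=manip.get_obs();r=R.from_quat(o["ee_rot"]);a=np.deg2rad(a)
T=np.array([[ np.sin(a),np.cos(a),0],[-np.cos(a),np.sin(a),0],[0,0,-1]]).T
T=np.c_[np.cross([np.cos(a),np.sin(a),0],[0,0,-1]),[np.cos(a),np.sin(a),0],[0,0,-1]]
print("rot",(r.inv()*R.from_matrix(T)).as_rotvec().round(3),"shift",r.inv().apply(np.array([x,y,z])-o["position"]).round(4),"t",o["clock"],"F",o["ft_force"].round(2))
E
python3 go.py .5956 .1004 .18 -7.9
```

```text
rot [ 0.    -0.     1.464] shift [-0.5535 -0.3833  0.0513] t 0.8 F [-0.16 -0.12 -0.39]
```

The rows are not in the units I measure in: turns go in shares of 2 rad. I convert before sending: 1.464 rad / 2 = 0.732.

jog_arm:
  segments: "0 0 0.15 -0.1 -0.07 0 1\n0 0 0.4 -0.3 -0.2 0.01 0.6\n0 0 0.732 -0.5535 -0.3833 0.0513 0.5\n0 0 0.732 -0.5535 -0.3833 0.0513 0.5\n0 0 0.732 -0.5535 -0.3833 0.0513 0.5\n0 0 0.732 -0.5535 -0.3833 0.0513 0.5\n0 0 0.732 -0.5535 -0.3833 0.0513 0.5\n0 0 0.732 -0.5535 -0.3833 0.0513 0.5\n0 0 0.732 -0.5535 -0.3833 0.0513 0.5\n0 0 0.732 -0.5535 -0.3833 0.0513 0.5\n0 0 0.732 -0.5535 -0.3833 0.0513 0.5\n0 0 0.732 -0.5535 -0.3833 0.0513 0.5\n0 0 0.732 -0.5535 -0.3833 0.0513 0.5\n0 0 0.732 -0.5535 -0.3833 0.0513 0.5\n0 0 0.732 -0.5535 -0.3833 0.0513 0.5"
  squeeze: 20

```text
clock: 2.68
position: [0.5952, 0.1016, 0.1802]
ee_rot: [0.754, 0.657, 0.0, -0.0]
ft_force: [-0.6, -0.3, -0.3]
grip_width: 0.498
grasp_force: 0.0
```

```bash
python3 go.py .5956 .1004 .055 -7.9; python3 - <<'E'
from h import *
print(manip.get_obs()["joint_pos"].round(2))
im=manip.camera("side");cv2.imwrite("pics/c.png",cv2.resize(im[80:300,200:440],None,fx=2.5,fy=2.5))
E
```

```text
rot [ 0.    -0.001  0.002] shift [-0.0012  0.0006  0.1252] t 2.675 F [-0.56 -0.26 -0.31]
[-0.64  0.34  0.5   1.61 -0.17  1.23 -0.25]
```

View pics/c.png

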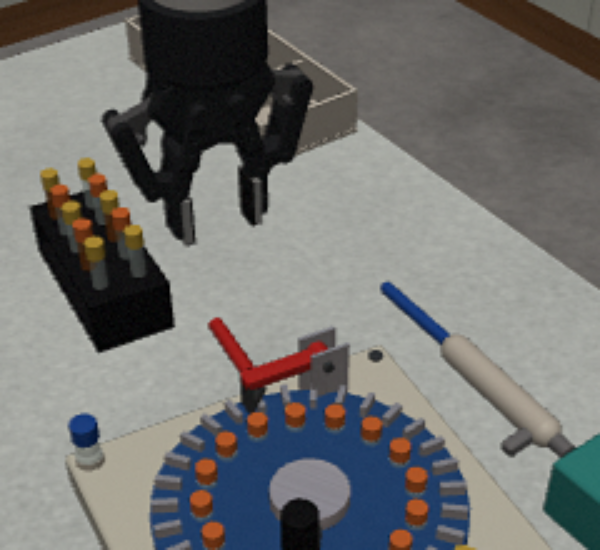

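The picture shows the half-open fingers at (180,240) and (255,220) in the crop, straddling the bar along x and above it. Going down to grasp.

jog_arm:
  segments: "0 0 0 -0.001 0.0006 0.05 0.5\n0 0 0 -0.001 0.0006 0.09 0.5\n0 0 0 -0.001 0.0006 0.118 0.5\n0 0 0 -0.001 0.0006 0.122 0.5\n0 0 0 -0.001 0.0006 0.122 0\n0 0 0 -0.001 0.0006 0.122 0\n0 0 0 -0.001 0.0006 0.122 0\n0 0 0 -0.001 0.0006 0.122 0\n0 0 0 -0.001 0.0006 0.122 0"
  squeeze: 20

```text
clock: 3.85
position: [0.5968, 0.0996, 0.0592]
ee_rot: [0.754, 0.657, 0.001, 0.0]
ft_force: [-0.7, -0.5, 6.1]
grip_width: 0.13
grasp_force: 21.2
```

```bash
python3 go.py .5956 .1004 .055 -7.9
```

```text
rot [ 0.002 -0.001 -0.   ] shift [ 0.0006 -0.0013  0.0042] t 3.85 F [-0.72 -0.5   6.12]
```

jog_arm:
  segments: "0 0 0 0 0.0017 -0.0136 0\n0 0 0 0 0.0067 -0.0264 0\n0 0 0 0 0.0148 -0.0375 0\n0 0 0 0 0.0253 -0.0463 0\n0 0 0 0 0.0377 -0.0522 0\n0 0 0 0 0.0511 -0.0549 0\n0 0 0 0 0.0648 -0.0541 0\n0 0 0 0 0.0779 -0.05 0\n0 0 0 0 0.0779 -0.05 0\n0 0 0 0 0.0779 -0.05 0"
  squeeze: 20

```text
clock: 5.1
position: [0.674, 0.0886, 0.1087]
ee_rot: [0.754, 0.657, 0.001, 0.001]
ft_force: [2.9, 0.8, 4.4]
grip_width: 0.129
grasp_force: 21.4
```

jog_arm:
  segments: "0 0 0 0 0 0 0.3\n0 0 0 0 0 0 0.5\n0 0 0 0 0 0 0.5\n0 0 0 0 0 0 0.5\n0 0 0 0 0 -0.05 0.5\n0 0 0 0 0 -0.08 0.5\n0 0 0 0 0 -0.08 0.5"

```text
clock: 5.98
position: [0.6745, 0.0885, 0.1909]
ee_rot: [0.754, 0.657, 0.002, 0.001]
ft_force: [-0.7, 0.8, -0.8]
grip_width: 0.499
grasp_force: 0.0
```

```bash
python3 - <<'E'
from h import *
for n in("side","top"):
    im=manip.camera(n);cv2.imwrite(f"pics/{n}1.png",im)
a=cv2.imread("pics/side1.png")[150:400,210:450];a=cv2.resize(a,None,fx=1.6,fy=1.6);b=cv2.resize(cv2.imread("pics/top1.png")[180:345,250:430],(400,366))
cv2.imwrite("pics/d.png",np.hstack([a,np.pad(b,((0,34),(0,0),(0,0)))]))
E
```

```text
(no output)
```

View pics/d.png

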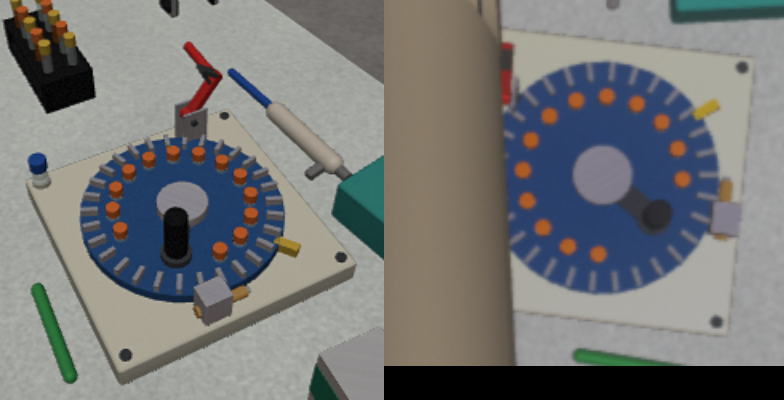

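```bash
python3 - <<'E'
from h import *
b=[0.5708,-0.0415,-0.138]
p,e=tri(A(437,392),B(539,280));print(p,e)
c,s=np.cos(b[2]),np.sin(b[2]);
def bl(p):d=p[:2]-b[:2];return np.array([c*d[0]+s*d[1],-s*d[0]+c*d[1]])
x=bl(p)[0];print("base",bl(p),"contact wheel",np.arcsin((x)/.117),"firm",np.arcsin((x-.003)/.117))
E
for t in "0.634 10" ; do python3 - <<'E'
import numpy as np
for th in (.634,.5,.4,.3,.2,.15,.1,.05,0):
    f=th-2.7925-.138;print(th,(.5708+.062*np.cos(f)).round(4),(-.0415+.062*np.sin(f)).round(4),np.rad2deg(f+np.pi/2).round(1))
E
done; python3 go.py .5297 -.0879 .18 -41.6
```

```text
[ 0.56759363 -0.15804508  0.04315675] 0.4806612886828816
base [ 0.01285634 -0.11587817] contact wheel 0.1101055606112098 firm 0.08434215769300286
0.634 0.5297 -0.0879 -41.6
0.5 0.5238 -0.082 -49.3
0.4 0.52 -0.0771 -55.0
0.3 0.5167 -0.0718 -60.7
0.2 0.514 -0.0663 -66.4
0.15 0.5128 -0.0634 -69.3
0.1 0.5118 -0.0605 -72.2
0.05 0.5109 -0.0575 -75.0
0 0.5102 -0.0545 -77.9
rot [-0.     0.     0.588] shift [-0.1946 -0.1176  0.0076] t 6.075 F [ 0.29 -0.21  0.14]
```

Converted, 0.588 rad / 2 = 0.294.

jog_arm:
  segments: "0 0 0.075 -0.05 -0.03 0 0.5\n0 0 0.15 -0.1 -0.06 0 0.5\n0 0 0.225 -0.15 -0.09 0.004 0.5\n0 0 0.294 -0.1946 -0.1176 0.0076 0.5\n0 0 0.294 -0.1946 -0.1176 0.0076 0.5\n0 0 0.294 -0.1946 -0.1176 0.0076 0.5\n0 0 0.294 -0.1946 -0.1176 0.0076 0.5"

```text
clock: 6.95
position: [0.5304, -0.0868, 0.1799]
ee_rot: [0.912, 0.411, -0.0, -0.0]
ft_force: [0.1, -0.2, 0.1]
grip_width: 0.497
grasp_force: 0.0
```

```bash
python3 go.py .5297 -.0879 .078 -41.6;python3 - <<'E'
from h import *
a=manip.camera("side")
cv2.imwrite("pics/e.png",cv2.resize(a[120:380,210:450],None,fx=2.3,fy=2.3))
E
```

```text
rot [-0.     0.001  0.003] shift [-0.0012  0.0003  0.1019] t 6.95 F [ 0.08 -0.24  0.12]
```

View pics/e.png

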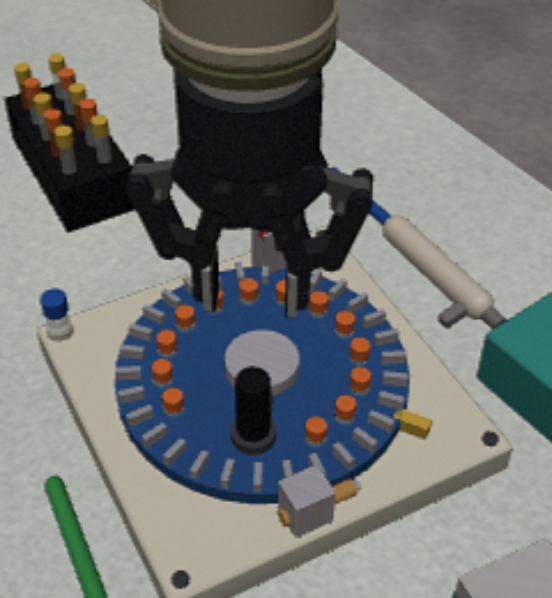

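The two fingertips, at (208,305) and (292,310), sit either side of the grip top at (253,375), and the dog is still clear of the screw. Descending around the grip.

Converted, 0.003 rad / 2 = 0.0015.

jog_arm:
  segments: "0 0 0.0015 -0.0012 0.0003 0.04 0.5\n0 0 0.0015 -0.0012 0.0003 0.08 0.5\n0 0 0.0015 -0.0012 0.0003 0.1019 0.5\n0 0 0.0015 -0.0012 0.0003 0.1019 0.5\n0 0 0.0015 -0.0012 0.0003 0.1019 0.5\n0 0 0.0015 -0.0012 0.0003 0.1019 0.5"

```text
clock: 7.75
position: [0.5302, -0.089, 0.0796]
ee_rot: [0.913, 0.409, 0.001, 0.0]
ft_force: [0.2, 0.2, -0.5]
grip_width: 0.498
grasp_force: 0.0
```

```bash
python3 go.py .524 -.082 .078 -49.3; python3 - <<'E'
import numpy as np
# shifts in tool axes (tool y at -41.6 deg) from wheel .634; tool centre leads by m in push dir (negative: lags grip? + means further along)
t0=np.deg2rad(-41.6);ty=np.array([np.cos(t0),np.sin(t0)]);tx=np.array([ty[1]*-1,ty[0]])
p=lambda th:np.array([np.cos(th-2.9305),np.sin(th-2.9305)])*.062
for m in(.009,):
  for th in(.634,.55,.45,.35,.3,.25,.2,.15,.1,.05):
    f=th-2.9305;d=p(th)-p(.634)+m*np.array([np.sin(f),-np.cos(f)])
    print(th,"rz",round(.634-th,3),"dx",(d@tx).round(4),"dy",(d@ty).round(4))
E
```

```text
rot [ 0.001 -0.002  0.132] shift [ 0.0011 -0.0093  0.0016] t 7.75 F [ 0.2   0.21 -0.51]
0.634 rz 0.0 dx -0.0 dy -0.009
0.55 rz 0.084 dx 0.001 dy -0.0142
0.45 rz 0.184 dx 0.0027 dy -0.0202
0.35 rz 0.284 dx 0.005 dy -0.026
0.3 rz 0.334 dx 0.0064 dy -0.0288
0.25 rz 0.384 dx 0.0079 dy -0.0316
0.2 rz 0.434 dx 0.0095 dy -0.0342
0.15 rz 0.484 dx 0.0113 dy -0.0368
0.1 rz 0.534 dx 0.0132 dy -0.0393
0.05 rz 0.584 dx 0.0152 dy -0.0417
```

Converted, 0.384 rad / 2 = 0.192.

jog_arm:
  segments: "0 0 0 0 -0.004 0 0.5\n0 0 0 0 -0.007 0 0.5\n0 0 0 0 -0.009 0 0.5\n0 0 0.02 0.0005 -0.0116 0 0.5\n0 0 0.042 0.001 -0.0142 0 0.5\n0 0 0.065 0.0018 -0.0172 0 0.5\n0 0 0.092 0.0027 -0.0202 0 0.5\n0 0 0.115 0.0038 -0.0231 0 0.5\n0 0 0.142 0.005 -0.026 0 0.5\n0 0 0.167 0.0064 -0.0288 0 0.5\n0 0 0.192 0.0079 -0.0316 0 0.5\n0 0 0.192 0.0079 -0.0316 0 0.5\n0 0 0.192 0.0079 -0.0316 0 0.5"

```text
clock: 9.38
position: [0.511, -0.0621, 0.0785]
ee_rot: [0.974, 0.227, 0.0, -0.0]
ft_force: [-0.2, 0.9, -0.6]
grip_width: 0.501
grasp_force: 0.0
```

```bash
cat > see.py <<'E'
import sys
from h import *
a=manip.camera("side");o=manip.get_obs();r=R.from_quat(o["ee_rot"])
print("Ftool",r.inv().apply(o["ft_force"]).round(2),"t",o["clock"],o["position"].round(4))
b=[0.5708,-0.0415,-0.138]
hsv=cv2.cvtColor(a,cv2.COLOR_BGR2HSV);m=cv2.inRange(hsv,(22,150,100),(35,255,255));m[:270]=0;m[360:]=0;m[:,:330]=0;m[:,410:]=0
ys,xs=np.nonzero(m);u=np.array([xs.mean(),ys.mean()])
# dog centre: 5mm ahead ccw of face, r 117
f=lambda q:proj("side",w(b,((.117*np.sin(q[0]+.043)),-.117*np.cos(q[0]+.043),.046)))-u
s=least_squares(f,[.3]);print("dog px",u.round(1),len(xs),"theta",s.x,s.fun.round(1))
if len(sys.argv)>1:cv2.imwrite(f"pics/{sys.argv[1]}.png",cv2.resize(a[240:380,280:430],None,fx=4,fy=4,interpolation=3))
E
python3 see.py f
```

```text
Ftool [ 0.61  0.31 -0.61] t 9.425 [ 0.511  -0.0621  0.0785]
dog px [377.8 319.2] 84 theta [0.30094112] [0.6 0.6]
```

View pics/f.png

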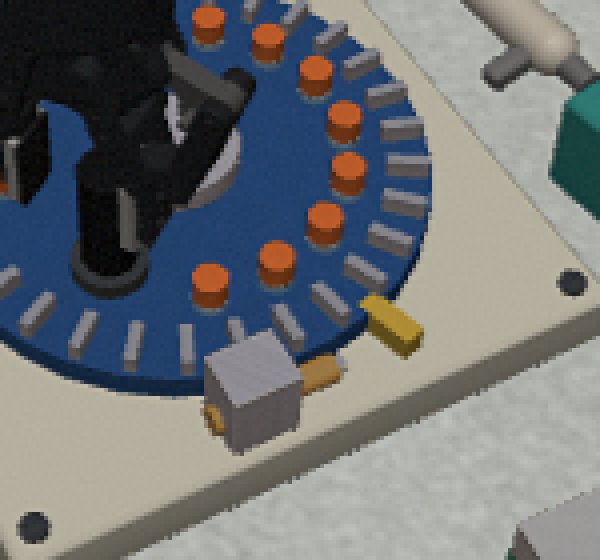

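The dog at (378,319) is near, but still clear of, the steel tip at (366,330). Wheel angle is about 0.30. I continue slowly.

Converted, 0.1 rad / 2 = 0.05.

jog_arm:
  segments: "0 0 0.0125 0.0002 -0.0015 0 0.5\n0 0 0.025 0.0004 -0.003 0 0.5\n0 0 0.0375 0.0008 -0.0045 0 0.5\n0 0 0.05 0.0012 -0.006 0 0.5\n0 0 0.05 0.0012 -0.006 0 0.5\n0 0 0.05 0.0012 -0.006 0 0.5"

```text
clock: 10.18
position: [0.5094, -0.056, 0.0784]
ee_rot: [0.984, 0.178, -0.0, -0.0]
ft_force: [0.0, -1.1, 0.4]
grip_width: 0.502
grasp_force: 0.0
```

```bash
python3 see.py
```

```text
Ftool [ 0.47 -0.69 -0.51] t 10.225 [ 0.5094 -0.056   0.0784]
dog px [372.9 323.2] 89 theta [0.20329028] [0.7 0.9]
```

Converted, 0.05 rad / 2 = 0.025.

jog_arm:
  segments: "0 0 0.01 0.0002 -0.0012 0 0.5\n0 0 0.02 0.0004 -0.0024 0 0.5\n0 0 0.025 0.0005 -0.003 0 0.5\n0 0 0.025 0.0005 -0.003 0 0.5"

```text
clock: 10.72
position: [0.5088, -0.0532, 0.0785]
ee_rot: [0.988, 0.153, -0.0, -0.0]
ft_force: [-0.0, -0.4, -0.9]
grip_width: 0.503
grasp_force: 0.4
```

```bash
python3 see.py
```

```text
Ftool [ 0.08  1.81 -0.25] t 10.775 [ 0.5089 -0.0531  0.0785]
dog px [370.5 325. ] 86 theta [0.15829884] [0.6 0.9]
```

jog_arm:
  segments: "0 0 0.005 0.0001 -0.0005 0 0.5\n0 0 0.008 0.0001 -0.001 0 0.5\n0 0 0.008 0.0001 -0.001 0 0.5"

```text
clock: 11.15
position: [0.5087, -0.0522, 0.0785]
ee_rot: [0.989, 0.145, -0.0, -0.0]
ft_force: [-0.6, -0.8, -0.4]
grip_width: 0.502
grasp_force: 0.5
```

```bash
python3 see.py
```

```text
Ftool [-1.    1.61  0.8 ] t 11.2 [ 0.5086 -0.0522  0.0785]
dog px [370.2 325.8] 81 theta [0.14683965] [0.3 0.5]
```

Converted, 0.016 rad / 2 = 0.008.

jog_arm:
  segments: "0 0 0.005 0.0001 -0.0005 0 0.5\n0 0 0.008 0.0001 -0.001 0 0.5\n0 0 0.008 0.0001 -0.001 0 0.5"

```text
clock: 11.58
position: [0.5084, -0.0512, 0.0785]
ee_rot: [0.991, 0.137, -0.0, -0.0]
ft_force: [0.3, -1.4, -1.0]
grip_width: 0.504
grasp_force: 0.5
```

```bash
python3 see.py g
```

```text
Ftool [-0.41  0.61  0.26] t 11.625 [ 0.5084 -0.0512  0.0785]
dog px [368.9 326. ] 83 theta [0.12922657] [0.6 1. ]
```

View pics/g.png

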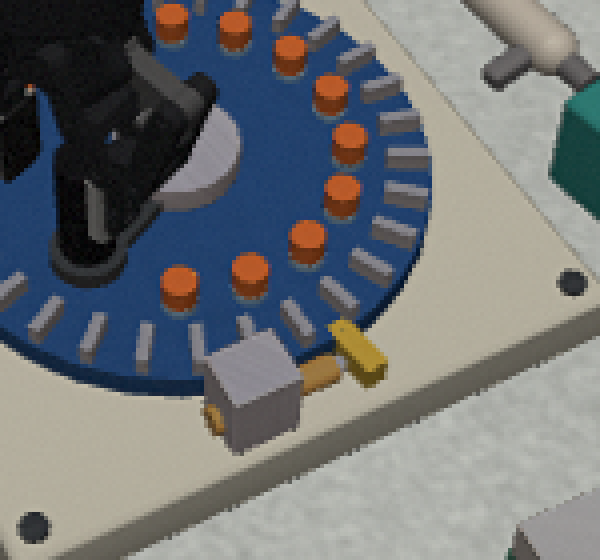

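The dog now sits right at the steel tip at (365,331). From here I use fine steps.

Converted, 0.008 rad / 2 = 0.004.

jog_arm:
  segments: "0 0 0.004 0 -0.0005 0 0.5\n0 0 0.004 0 -0.0005 0 0.5\n0 0 0.004 0 -0.0005 0 0.5"
  only: "ft|grasp"

```text
ft_force: [0.4, -1.4, -0.1]
grasp_force: 0.5
```

```bash
python3 see.py
```

```text
Ftool [0.19 0.92 1.05] t 12.05 [ 0.5084 -0.0507  0.0785]
dog px [369.2 327.2] 73 theta [0.12347991] [0. 0.]
```

jog_arm:
  segments: "0 0 0.004 0 -0.0005 0 0.5\n0 0 0.004 0 -0.0005 0 0.5\n0 0 0.004 0 -0.0005 0 0.5"
  only: "ft|grasp"

```text
ft_force: [-0.0, -1.3, -0.9]
grasp_force: 0.5
```

```bash
python3 see.py
```

```text
Ftool [-0.65  1.48  1.05] t 12.475 [ 0.5082 -0.0502  0.0785]
dog px [368.6 327.1] 81 theta [0.11609255] [0.2 0.3]
```

Converted, 0.008 rad / 2 = 0.004.

jog_arm:
  segments: "0 0 0.004 0 -0.0005 0 0.5\n0 0 0.004 0 -0.0005 0 0.5\n0 0 0.004 0 -0.0005 0 0.5"
  only: "ft|grasp"

```text
ft_force: [0.1, -1.7, -0.5]
grasp_force: 0.7
```

```bash
python3 see.py
```

```text
Ftool [0.19 1.12 0.3 ] t 12.9 [ 0.5081 -0.0498  0.0785]
dog px [368.3 327.6] 73 theta [0.10914321] [0.1 0.1]
```

Converted, 0.008 rad / 2 = 0.004.

jog_arm:
  segments: "0 0 0.004 0 -0.0005 0 0.5\n0 0 0.004 0 -0.0005 0 0.5\n0 0 0.004 0 -0.0005 0 0.5"
  only: "ft|grasp"

```text
ft_force: [0.3, -1.4, -0.9]
grasp_force: 0.8
```

```bash
python3 see.py
```

```text
Ftool [-0.74  1.68  0.81] t 13.325 [ 0.5079 -0.0493  0.0785]
dog px [367.2 327. ] 86 theta [0.10028411] [0.6 1. ]
```

Converted, 0.008 rad / 2 = 0.004.

jog_arm:
  segments: "0 0 0.004 0 -0.0005 0 0.5\n0 0 0.004 0 -0.0005 0 0.5\n0 0 0.004 0 -0.0005 0 0.5"
  only: "ft|grasp"

```text
ft_force: [0.7, -2.5, -0.5]
grasp_force: 0.9
```

```bash
python3 see.py
```

```text
Ftool [0.22 0.82 0.76] t 13.75 [ 0.5079 -0.0489  0.0785]
dog px [366.9 327.4] 84 theta [0.09272569] [0.6 0.9]
```

Converted, 0.008 rad / 2 = 0.004.

jog_arm:
  segments: "0 0 0.004 0 -0.0005 0 0.5\n0 0 0.004 0 -0.0005 0 0.5\n0 0 0.004 0 -0.0005 0 0.5"
  only: "ft|grasp"

```text
ft_force: [0.7, -1.4, -0.9]
grasp_force: 1.0
```

```bash
python3 see.py
```

```text
Ftool [-0.4   1.73  0.75] t 14.175 [ 0.5077 -0.0484  0.0785]
dog px [366.4 327.7] 87 theta [0.08413753] [0.6 0.9]
```

Converted, 0.008 rad / 2 = 0.004.

jog_arm:
  segments: "0 0 0.004 0 -0.0005 0 0.5\n0 0 0.004 0 -0.0005 0 0.5\n0 0 0.004 0 -0.0005 0 0.5"
  only: "ft|grasp"

```text
ft_force: [0.8, -4.1, -0.9]
grasp_force: 2.1
```

```bash
python3 see.py
```

```text
Ftool [0.17 4.17 0.34] t 14.6 [ 0.5077 -0.0481  0.0785]
dog px [366.5 327.9] 84 theta [0.0838243] [0.5 0.8]
```

jog_arm:
  segments: "0 0 0 0 -0.0003 0 0.5\n0 0 0 0 -0.0005 0 0.5\n0 0 0 0 -0.0005 0 0.5\n0 0 0 0 -0.0005 0 0.5"
  only: "ft|grasp"

```text
ft_force: [1.4, -5.4, -1.4]
grasp_force: 2.9
```

```bash
python3 see.py
```

```text
Ftool [0.38 6.16 0.73] t 15.15 [ 0.5076 -0.0479  0.0785]
dog px [366.3 327.8] 88 theta [0.08236297] [0.5 0.9]
```

jog_arm:
  segments: "0 0 0 0 -0.0004 0 0.5\n0 0 0 0 -0.0007 0 0.5\n0 0 0 0 -0.001 0 0.5\n0 0 0 0 -0.001 0 0.5\n0 0 0 0 -0.001 0 0.5"
  only: "ft|grasp"

```text
ft_force: [2.4, -8.2, -2.2]
grasp_force: 4.2
```

```bash
python3 see.py
```

```text
Ftool [0.99 7.64 1.25] t 15.825 [ 0.5074 -0.0477  0.0785]
dog px [366.3 328.2] 78 theta [0.079197] [0.4 0.6]
```

jog_arm:
  segments: "0 0 0 0 -0.0004 0 0.5\n0 0 0 0 -0.0008 0 0.5\n0 0 0 0 -0.0008 0 0.5\n0 0 0 0 -0.0008 0 0.5\n0 0 0 0 -0.0008 0 0.5"
  only: "ft|grasp"

```text
ft_force: [3.3, -10.1, -2.4]
grasp_force: 5.3
```

```bash
python3 see.py
```

```text
Ftool [ 0.22 10.62  2.98] t 16.5 [ 0.5073 -0.0475  0.0786]
dog px [366. 328.] 84 theta [0.07657517] [0.5 0.8]
```

jog_arm:
  segments: "0 0 0 0 0.001 0 0.5\n0 0 0 0 0.002 0 0.5\n0 0 0 0 0.004 0 0.5\n0 0 0 0 0.007 0 0.5\n0 0 0 0 0.01 0 0.5\n0 0 0 0 0.01 0 0.5\n0 0 0 0 0.01 0 0.5"
  only: "ft|grasp"

```text
ft_force: [0.5, -0.9, 0.3]
grasp_force: 0.0
```

```bash
python3 see.py
```

```text
Ftool [-0.1   0.54 -0.67] t 17.425 [ 0.5093 -0.0553  0.0785]
dog px [366.4 327.8] 86 theta [0.08441434] [0.5 0.8]
```

jog_arm:
  segments: "0 0 0 0 0 -0.02 0.5\n0 0 0 0 0 -0.06 0.5\n0 0 0 0 0 -0.11 0.5\n0 0 0 0 0 -0.11 0.5\n0 0 0 0 0 -0.11 0.5"

```text
clock: 18.05
position: [0.5091, -0.0551, 0.188]
ee_rot: [0.994, 0.11, -0.0, -0.0]
ft_force: [0.8, 0.4, 1.1]
grip_width: 0.499
grasp_force: 0.0
```

```bash
python3 see.py; python3 go.py .6849 .089 .2 -7.9
```

```text
Ftool [ 0.01  0.03 -0.14] t 18.1 [ 0.5087 -0.0552  0.1875]
dog px [366.5 327.8] 87 theta [0.084958] [0.5 0.8]
rot [-1.000e-03  1.000e-03 -1.213e+00] shift [ 0.2034 -0.1022 -0.0127] t 18.1 F [ 0.01 -0.03  0.14]
```

```bash
python3 - <<'E'
from h import *
a=manip.camera("side");b=[0.5708,-0.0415,-0.138]
hsv=cv2.cvtColor(a,cv2.COLOR_BGR2HSV);m=((hsv[...,0]<6)|(hsv[...,0]>174))&(hsv[...,1]>150)&(hsv[...,2]>70);m[:130]=0;m[250:]=0;m[:,:260]=0;m[:,380:]=0
ys,xs=np.nonzero(m);print(len(xs),xs.min(),xs.max(),ys.min(),ys.max());i=ys.argmin();print("top",xs[i],ys[i])
for t in(1.9,2.0,2.1,2.2,2.3):print(t,[proj("side",w(b,(.06-.055*np.cos(t),y,.075+.055*np.sin(t)))).round(1).tolist() for y in(.168,.12)])
E
python3 go.py .6821 .0884 .2 -7.9
```

```text
227 325 348 176 218
top 327 176
1.9 [[319.8, 177.4], [331.9, 191.7]]
2.0 [[322.3, 177.5], [334.4, 191.8]]
2.1 [[324.6, 177.9], [336.7, 192.1]]
2.2 [[326.7, 178.5], [338.9, 192.6]]
2.3 [[328.7, 179.3], [340.9, 193.4]]
rot [-1.000e-03  2.000e-03 -1.213e+00] shift [ 0.2006 -0.1023 -0.013 ] t 18.15 F [ 0.42 -0.66 -0.99]
```

Bar is at 2.2 rad as expected.

Converted, -1.213 rad / 2 = -0.6065.

jog_arm:
  segments: "0 0 -0.09 0.03 -0.015 -0.013 0.5\n0 0 -0.18 0.06 -0.03 -0.013 0.5\n0 0 -0.27 0.09 -0.045 -0.013 0.5\n0 0 -0.36 0.12 -0.06 -0.013 0.5\n0 0 -0.45 0.15 -0.075 -0.013 0.5\n0 0 -0.54 0.18 -0.09 -0.013 0.5\n0 0 -0.6065 0.2006 -0.1023 -0.013 0.5\n0 0 -0.6065 0.2006 -0.1023 -0.013 0.5\n0 0 -0.6065 0.2006 -0.1023 -0.013 0.5\n0 0 -0.6065 0.2006 -0.1023 -0.013 0.5"

```text
clock: 19.4
position: [0.6823, 0.0872, 0.2014]
ee_rot: [0.755, 0.656, -0.0, -0.0]
ft_force: [0.1, -0.4, 0.4]
grip_width: 0.503
grasp_force: 0.0
```

```bash
python3 go.py .6821 .0884 .102 -7.9
```

```text
rot [-0.     0.    -0.002] shift [ 0.0012 -0.0004  0.0994] t 19.4 F [ 0.11 -0.37  0.4 ]
```

jog_arm:
  segments: "0 0 0 0.0012 -0.0004 0.04 0.5\n0 0 0 0.0012 -0.0004 0.08 0.5\n0 0 0 0.0012 -0.0004 0.0994 0.5\n0 0 0 0.0012 -0.0004 0.0994 0.5\n0 0 0 0.0012 -0.0004 0.0994 0\n0 0 0 0.0012 -0.0004 0.0994 0\n0 0 0 0.0012 -0.0004 0.0994 0\n0 0 0 0.0012 -0.0004 0.0994 0\n0 0 0 0.0012 -0.0004 0.0994 0"
  squeeze: 20

```text
clock: 20.52
position: [0.684, 0.0894, 0.1038]
ee_rot: [0.754, 0.657, 0.002, 0.001]
ft_force: [3.0, 0.6, 5.5]
grip_width: 0.13
grasp_force: 21.0
```

```bash
python3 see.py
```

```text
Ftool [ 0.23  3.01 -5.93] t 20.575 [0.6839 0.0894 0.1038]
dog px [366.5 327.7] 85 theta [0.08595151] [0.5 0.8]
```

jog_arm:
  segments: "0 0 0 0 -0.0095 -0.0055 0\n0 0 0 0 -0.0226 -0.0097 0\n0 0 0 0 -0.0363 -0.0104 0\n0 0 0 0 -0.0497 -0.0077 0\n0 0 0 0 -0.0621 -0.0018 0\n0 0 0 0 -0.0726 0.007 0\n0 0 0 0 -0.0806 0.0181 0\n0 0 0 0 -0.084 0.0256 0\n0 0 0 0 -0.0857 0.0309 0\n0 0 0 0 -0.0857 0.0309 0\n0 0 0 0 -0.0857 0.0309 0"
  squeeze: 20

```text
clock: 21.95
position: [0.5978, 0.1014, 0.0706]
ee_rot: [0.754, 0.657, 0.0, 0.0]
ft_force: [5.1, 0.9, -1.2]
grip_width: 0.13
grasp_force: 20.0
```

```bash
python3 see.py
```

```text
Ftool [2.27 5.24 1.32] t 22.0 [0.5978 0.1014 0.0706]
dog px [366.5 327.6] 84 theta [0.08564864] [0.6 0.9]
```

jog_arm:
  segments: "0 0 0 0 0 0 0.25\n0 0 0 0 0 0 0.45\n0 0 0 0 0 0 0.5\n0 0 0 0 0 0 0.5\n0 0 0 0 0 -0.05 0.5\n0 0 0 0 0 -0.1 0.5\n0 0 0 0 0 -0.14 0.5\n0 0 0 0 0 -0.14 0.5\n0 0 0 0 0 -0.14 0.5"

```text
clock: 23.12
position: [0.5972, 0.1012, 0.2104]
ee_rot: [0.754, 0.657, -0.0, -0.0]
ft_force: [0.0, 0.7, -0.9]
grip_width: 0.503
grasp_force: 0.0
```

```bash
python3 see.py; python3 - <<'E'
from h import *
a=manip.camera("side");b=[0.5708,-0.0415,-0.138]
for t in(0,.12,.22,.3):print(t,[proj("side",w(b,(.06-.055*np.cos(t),y,.076+.055*np.sin(t)))).round(1).tolist() for y in(.168,.12)])
cv2.imwrite("pics/k.png",cv2.resize(a[195:365,270:430],None,fx=3.5,fy=3.5,interpolation=3))
E
```

```text
Ftool [-0.57  0.01  0.33] t 23.175 [0.597  0.1012 0.2099]
dog px [366.4 327.7] 83 theta [0.08550614] [0.6 0.9]
0 [[286.0, 209.7], [296.6, 225.0]]
0.12 [[286.0, 207.1], [296.7, 222.3]]
0.22 [[286.3, 204.7], [297.0, 219.9]]
0.3 [[286.7, 202.8], [297.5, 218.0]]
```

View pics/k.png

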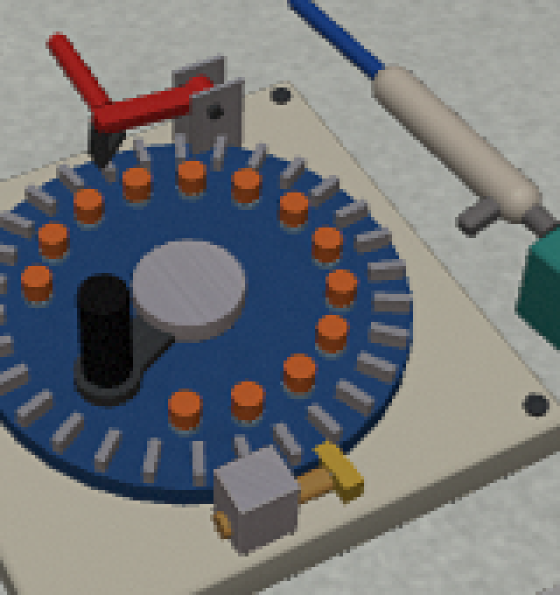

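The pawl has settled with its bar tip at (286,207), an angle of about 0.1 rad. The dog still sits on the screw tip at (366,328).

```bash
python3 -c "
from workcell import manip
print(manip.hand_in())"
```

```text
the job is handed in; nothing more can be done
None
```

I handed the job in at about 23 s: the pawl was flipped over, the dog was pressed on the stop at about 5 N (worked out from the wrist force) and released still touching it, and the pawl was tipped back and settled on the toothed rim. The hand-in returned no verdict.

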